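# Rock the angle gauge on the slipstone to its set mark

## Task

Show me the honing angle on the stone: take the angle gauge by its grip block and first check it by standing it upright on the middle of the flat marble check plate until its swinging needle hangs still at zero. Then set it upright, dial square across the ridge, on the middle of the slate slipstone's rounded back, and rock it sideways until the needle settles on the copper marker. Finish while holding it there: keep your grip and keep the sole resting on the ridge with light pressure, and leave the sage, the burnisher and the jade alone.

Things in the scene. Friction and masses are not known exactly. Their poses are not given: they have to be found in the camera images.
- gauge: Loose angle gauge, 0.3 kg, 146 mm tall, upright. Origin: centre of the underside of its flat brass sole (48 mm in x, 76 in y, 8 thick). Dark round dial body, diameter 100, 14 thick, axis x, centre 58 mm up; white face to +x with ticks every 0.1 rad, zero (longest) towards the sole. Starts with the face turned away from the robot, within 30 degrees. Grip block on top, 106 to 146 mm up.
- gauge_grip (a point): Point on the gauge's axis, 130 mm above the underside of its sole, in the grip block: where to pinch it (24 mm wide both along x and along y).
- needle (a joint): Swinging steel needle, 37 mm, with round bob: a free pendulum on a pivot along the gauge's x at the dial centre, behind glass (untouchable); settles in about 1 s. 0 = points at the zero tick; positive = tip towards the gauge's +y. It hangs plumb: leaning the gauge's top towards its own +y by an angle makes it read + that angle.
- marker (a joint): Copper marker on the dial's rim (tab 8 mm wide, narrow tip inward), clamped, untouchable; its angle about the dial centre in the same sense as the needle: 0 at the zero tick, positive towards the gauge's +y. Set between 0.20 and 0.42 rad at the start.
- needle_pivot (a point): Turns with the needle: point at the pivot (dial centre, 13 mm in front of the gauge's axis), its -z points to the needle's tip, x along the gauge's x.
- marker_pivot (a point): Turns with the marker: point at the dial centre, its -z points to the marker, x along the gauge's x.
- slate: Fixed dark grey slate slipstone, 110 mm long (x), 76 mm wide (y): a slab 16 mm high with a rounded ridge of radius 30 mm running along x; the ridge's centre line lies 8 mm above the bench, its crown 38 mm above the bench. Thin wooden end stops 10 mm high. Origin at the centre of the underside, x along the ridge.
- slate_crown (a point): Middle of the slate ridge's crown, 38 mm above the bench.
- plate: Fixed, level white marble check plate, 100 x 100 x 14 mm, origin at the centre of its underside; its flat top is 14 mm above the bench.
- sage: Loose boxwood seated-sage figure, 56 mm wide, 79 mm tall, origin under its middle. Leave alone.
- burnisher: Loose copper burnisher with a wooden handle, 150 mm long, lying, 14 mm high, handle to its -x. Leave alone.
- jade: Loose green jade blank 46 x 34 x 28 mm lying in the half-open drawer of the low chest (70 mm high) on the robot's left. Leave alone.
Not all that is in view belongs to the job. Of the things like the gauge, leave any that is red; of the rest the smaller one is meant. There is more than one size of the plate; the job needs the largest.

How it is judged:
On the way, in this order (a step that is already met when the one before it is completed fails the run):
1. the gauge stands upright on the middle of the check plate with its needle still at zero (contact force between gauge and plate above 0.4 N and angle between gauge's own z axis and vertical below 0.07 rad and horizontal distance between gauge and plate below 0.03 m and value of joint needle between -0.07 and 0.07 rad and velocity of joint needle between -0.3 and 0.3 rad/s), for 0.3 s.
2. the gauge is set upright across the middle of the slate ridge (contact force between gauge and slate above 0.4 N and angle between gauge's own z axis and vertical below 0.13 rad and z of gauge in the frame of slate above 0.031 m and horizontal distance between gauge and slate below 0.03 m and angle between the x axis of gauge and the x axis of slate, either way round below 0.25 rad), for 0.2 s.
3. rocked on the ridge, the needle rests on the marker (contact force between gauge and slate above 0.4 N and angle between the z axis of needle_pivot and the z axis of marker_pivot, either way round below 0.075 rad and velocity of joint needle between -0.3 and 0.3 rad/s), for 0.5 s.
At the end, for the whole second after the job is handed in: Gripper still holds the gauge by its grip; sole rests on the slate ridge (over 0.4 N), origin within 35 mm of the slate's middle and 31 mm or more above the bench, x axis within 0.25 rad of the ridge; needle still (under 0.3 rad/s), within 0.075 rad of the marker (all of step 3 and contact force between the fingers and gauge above 2 N and distance between the grasp point and gauge_grip below 0.04 m and linear speed of gauge below 0.02 m/s and z of gauge in the frame of slate above 0.031 m and horizontal distance between gauge and slate below 0.035 m and angle between the x axis of gauge and the x axis of slate, either way round below 0.25 rad); the arm keeps its last pose, push and grip.
It fails at once if the gauge is pressed or knocked hard on the slate (over 35 N) (contact force between gauge and slate above 35 N).
It fails at once if the gauge is pressed or knocked hard on the plate (over 35 N) (contact force between gauge and plate above 35 N).
It fails at once if the sage is disturbed (distance of sage from where it was at the start of the episode above 0.02 m).
It fails at once if the burnisher is disturbed (distance of burnisher from where it was at the start of the episode above 0.02 m).
It fails at once if the jade is disturbed (distance of jade from where it was at the start of the episode above 0.02 m).
It also fails if it takes over 64 s, if anything falls off the work surface, if the arm or the gripper's body presses on something with over 40 N, if the wrist force passes 120 N, or if a joint passes its speed limit or range.

## Robot

A 7-joint arm with a two-finger parallel gripper is mounted at the origin on the work surface. World frame = base frame: x ahead of the robot, y to its left, z up, the work surface at z = 0. Lengths are in m, angles in rad, forces in N, time in s.
With the tool pointing down it reaches from about 0.4 to 0.875 m from the base axis. Payload 19.3 kg.
Tool frame: the origin (TCP) lies at the very end of the fingers, on their centre line; the grasp point (between the pads) lies 19 mm behind it; z points along the fingers, y is the line along which they close (so a half turn about z gives the same grasp; the last joint's range is limited). The gripper opens to 85 mm and grips with 20 to 120 N. Pads are 22 mm wide; open, the fingers measure 114 mm over their backs; the gripper's body (76 mm by 85 mm) begins 54 mm behind the grasp point. The pads swing forward as they close: fully open they stand 13 mm farther back than shut.
Start: joints at [1.062, 0.521, -0.036, 1.599, 0.021, 1.021, -0.113], TCP at [0.266, -0.566, 0.231] pointing down, gripper open.
Joint ranges: [-2.91, 2.91], [-0.3, 2.13], [-1.5, 1.42], [0.17, 2.43], [-1.26, 4.41], [0.16, 1.93], [-2.52, 2.52]. Speed limits (rad/s): [1.89, 1.89, 2.39, 2.39, 3.01, 3.01, 3.01].

## Interface

Orientations are given as [roll, pitch, yaw] about the fixed x, y, z axes, in that order (R = Rz(yaw) Ry(pitch) Rx(roll)).
In Python, from workcell import monitor, optics, job_done gives the robot as it stands.
- The arm moves only by the shell command python3 -m handwheel 'ROWS' [FORCE]. ROWS is JSON, a list of rows, each an object of numbers: "dx", "dy", "dz": the shift along the tool's x, y, z in cm; "wx", "wy", "wz": the turn, a rotation vector about the tool's x, y, z in rad; "claw": the opening in per cent of the stroke, from 0 (shut) to 100 (fully open). A call has 1 to 8 rows; each row shifts and turns the commanded pose from where the row before left it, along the tool's axes as they then stand; what a row does not reach is not made up. A row lasts 1/8 s, in which the tool goes at most 62.5 mm and 10.7 degrees, less where a joint would pass 70% of its speed; a pose out of reach is approached as far as the arm can. A call with a gripper value outside its range is refused whole. The fingers move at their own pace and stop on an object; FORCE is the grip in N (left out, the last holds). Time passes only in rows, so rows that do not move let the fingers close. It gives the time, the measured TCP pose, the force, the opening and the grip force at its end, in the units of the state.
- monitor.observe(): the state, without advancing time (a new reading comes with each control period).
- optics.grab_frame(name): name is "side" or "top"; returns a dict with "frame" (384x512x3 uint8, blue, green, red), "fovy" (degrees; the focal length in pixels is half the picture's height over the tangent of half this angle, whatever the lens; pixels are square), "cx", "cy" (the principal point, pixels), "R" (3x3) and "t" (3): a world point X has camera coordinates R X + t. Camera axes: x right, y down, z forward; pixel columns grow to the right and rows downward; lengths in m; the calibration is good to about 2 mm. A picture is of the moment at which its call begins. There is no depth.
- job_done(): hands the job in; it is judged then, once.
Trained networks look in the newest picture that a camera, given by its name, has taken for a name from the list of things; names that differ only in an ending like _2 or _b are one class to them, and where a whole thing is asked for, a point or a joint stands for the part that bears it (a point fixed in the world has none). Each returns a list of dicts, best first, with "p" (0 to 1); they miss things now and then, are a little off and sometimes report something else, mostly with a low value. They report only what shows in the picture. A call takes as long as a camera call. They do not tell look-alikes from the thing itself.
- optics.masks_of(name, camera): "region" (384x512 bool, what is visible of it) and "rect" ([left, top, width, height] in pixels, round what is visible of it).
The state is a dict: "clock": time; "qpos": joint angles; "qd": joint speeds; "joint_efforts": joint torques, N m; "position": TCP position; "tool_rot": TCP orientation; "force": force on the tool from outside, world axes, zero at the start; "moment": the same for the moment, N m; "grip_width": finger opening in m; "finger_force": force on a finger pad.
Only numpy, scipy, OpenCV 4.12 (cv2) and the standard library are available. Lean on these libraries where they do the work, as an engineer would, in place of code of your own. Each camera call takes 0.05 s, during which the arm holds its last target. There are 200 camera calls.

## Working session

There is one attempt and no reset: what is moved stays moved. The work goes in short steps, Python scripts to look and compute and a shell command to move; the robot and the scene stay as the last step left them, time stands still between calls to the robot, and variables do not carry over. Pictures are saved under pics/ and viewed, at most 10 in all, crops included, and the job is handed in when it is done.

```bash
mkdir -p pics
cat > h.py <<'E'
import numpy as np, cv2
from workcell import monitor, optics, job_done
def save(c,n):
    f=optics.grab_frame(c); cv2.imwrite(f'pics/{n}.png',f['frame']); return f
def cal(f):
    F=f['frame'].shape[0]/2/np.tan(np.radians(f['fovy'])/2)
    return np.array([[F,0,f['cx']],[0,F,f['cy']],[0,0,1]]),np.array(f['R']),np.array(f['t'])
def ray(f,u,v,z):
    K,R,t=cal(f); d=R.T@np.linalg.inv(K)@[u,v,1]; o=-R.T@t
    return o+d*(z-o[2])/d[2]
def proj(f,X):
    K,R,t=cal(f); p=K@(R@np.asarray(X,float)+t); return p[:2]/p[2]
E
python3 - <<'E'
from h import *
F={c:save(c,c+'0') for c in('top','side')}
for c,f in F.items():
    K,R,t=cal(f); print(c,f['fovy'],(-R.T@t).round(3),R.round(3).tolist())
    for n in('gauge','plate','slate','sage','burnisher','marker','needle','gauge_grip'):
        for m in optics.masks_of(n,c):
            ys,xs=np.nonzero(m['region']); print(c,n,round(m['p'],2),m['rect'],xs.mean().round(1),ys.mean().round(1),len(xs))
s=monitor.observe();print(s['clock'],s['position'],s['tool_rot'],s['force'],s['grip_width'])
cv2.imwrite('pics/both0.png',np.hstack([F['top']['frame'],F['side']['frame']])[:, :])
E
```

```text
top 47.621529716523 [0.4   0.074 1.406] [[-0.012, -1.0, 0.019], [-0.991, 0.01, -0.134], [0.134, -0.02, -0.991]]
top gauge 0.9 [329.1, 183.9, 32.2, 19.8] 344.5 194.2 428
top gauge 0.84 [332.8, 132.6, 37.2, 43.3] 351.9 153.3 1097
top gauge 0.71 [318.9, 218.5, 34.4, 23.3] 335.4 230.5 388
top plate 0.95 [259.4, 235.2, 27.2, 21.5] 273.6 245.6 480
top plate 0.84 [256.1, 180.1, 35.1, 36.2] 271.2 197.4 963
top plate 0.71 [211.2, 133.7, 24.7, 27.9] 224.4 145.1 432
top slate 0.71 [191.3, 181.7, 27.0, 39.7] 203.8 200.6 916
top sage 0.65 [385.9, 179.6, 13.2, 15.7] 392.3 186.3 224
top burnisher 0.53 [190.3, 179.1, 28.7, 41.9] 203.9 200.7 929
top burnisher 0.45 [264.7, 122.7, 9.3, 46.2] 269.5 140.5 198
top gauge_grip 0.71 [329.1, 186.4, 32.6, 13.4] 343.7 194.6 406
top gauge_grip 0.61 [320.4, 217.2, 30.2, 23.4] 336.2 230.0 402
top gauge_grip 0.57 [334.5, 133.0, 34.4, 41.7] 351.9 153.6 1017
side 47.63790325739984 [0.204 1.078 0.825] [[-0.95, -0.31, -0.016], [-0.162, 0.537, -0.828], [0.266, -0.785, -0.56]]
side gauge 0.95 [279.0, 138.7, 16.7, 43.3] 286.6 162.2 444
side gauge 0.87 [238.8, 116.1, 33.6, 55.5] 255.3 148.7 1358
side gauge 0.81 [306.2, 148.9, 20.6, 44.1] 316.8 169.2 563
side plate 0.84 [302.9, 205.8, 28.0, 20.9] 317.6 217.5 442
side plate 0.76 [188.2, 218.2, 23.9, 19.8] 199.8 228.2 369
side plate 0.58 [255.1, 202.4, 33.0, 16.2] 269.2 209.4 668
side slate 0.65 [220.4, 241.4, 55.6, 24.0] 249.3 253.0 1037
side burnisher 0.6 [197.3, 194.2, 47.6, 13.0] 215.3 200.1 199
side burnisher 0.21 [278.5, 138.8, 16.5, 41.1] 286.7 162.6 352
side gauge_grip 0.77 [239.9, 116.9, 33.5, 56.7] 254.9 147.8 1422
side gauge_grip 0.61 [306.8, 146.9, 18.6, 45.9] 316.7 169.8 534
side gauge_grip 0.56 [280.6, 138.2, 14.3, 41.5] 287.0 161.9 403
0.9 [ 0.2655068  -0.56578445  0.23129088] [-3.14157999e+00  2.07581074e-05  4.38767846e-01] [ 0.87872311 -0.49091491 -0.25326043] 0.08484756153472042
```

View pics/top0.png

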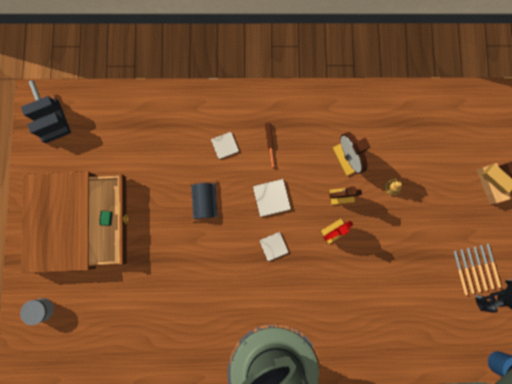

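View pics/side0.png

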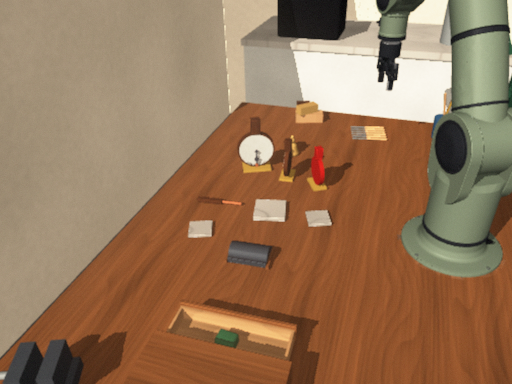

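Run:
```python
from h import *
f=optics.grab_frame('top'); g=optics.grab_frame('side')
a=cv2.resize(f['frame'][120:260,300:420],None,fx=4,fy=4,interpolation=cv2.INTER_CUBIC)
b=cv2.resize(g['frame'][120:190,265:335],None,fx=5,fy=5,interpolation=cv2.INTER_CUBIC)
o=np.zeros((560,800,3),np.uint8); o[:,:480]=a; o[:350,480:800]=b[:,:320]; cv2.imwrite('pics/crop1.png',o)
for n,c,z in(('plate','top',.014),('plate','side',.014),('slate','top',.02),('slate','side',.02),('sage','top',.04),('burnisher','top',.01)):
  F=f if c=='top' else g
  for m in optics.masks_of(n,c):
    r=m['region'].astype(np.uint8); cs=max(cv2.findContours(r,0,2)[0],key=cv2.contourArea)
    P=np.array([ray(F,p[0][0],p[0][1],z)[:2] for p in cs]).astype(np.float32)
    q=cv2.minAreaRect(P*1000); print(n,c,round(m['p'],2),np.round(q[0],0),np.round(q[1],0),round(q[2],1))
```

```text
plate top 0.87 [718. 152.] [68. 69.] 20.7
plate top 0.68 [545.   3.] [102. 102.] 14.0
plate top 0.67 [390.  -2.] [68. 68.] 22.1
plate side 0.74 [712. 160.] [71. 83.] 19.0
plate side 0.6 [386.   4.] [74. 77.] 16.9
slate top 0.93 [536. 218.] [130.  83.] 4.7
slate side 0.95 [531. 227.] [132.  98.] 4.2
sage top 0.65 [ 574. -385.] [52. 53.] 62.3
burnisher top 0.53 [739.   5.] [105.  17.] 6.0
```

View pics/crop1.png

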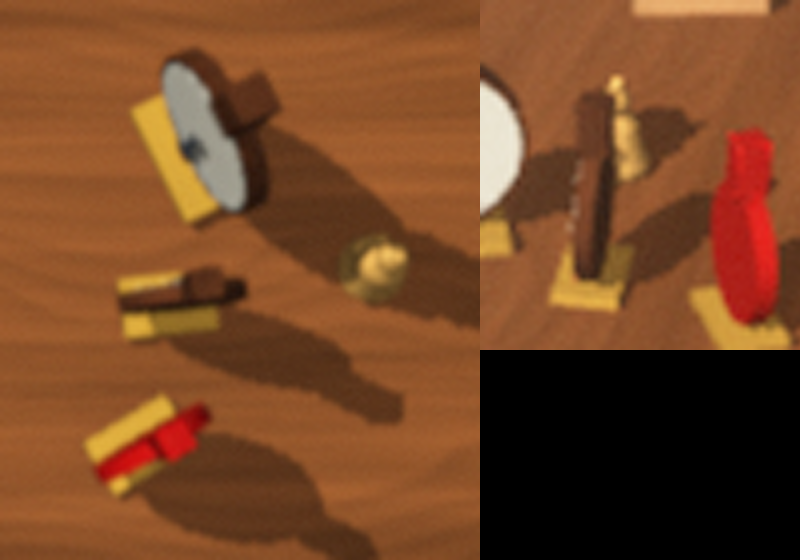

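Run:
```python
from h import *
f=optics.grab_frame('top'); g=optics.grab_frame('side')
P=lambda u,v:(300+u/4,120+v/4)
S=lambda u,v:(265+(u-480)/5,120+v/5)
A,B,C=[ray(f,*P(*p),.008) for p in((118,277),(125,340),(220,328))]
print('AB',B-A,'BC',C-B,'cen',(A+C)/2, 'yaw',np.degrees(np.arctan2(*(B-C)[:2]*[-1,1])))
# side view sole: left front, right front corners
for p in((550,302),(620,311),(635,250)): print('side',ray(g,*S(*p),.008).round(3))
c=(A+C)/2
print('griptop pred crop', (proj(f,[c[0],c[1],.146])-[300,120])*4, 'side',(proj(g,[c[0],c[1],.146])-[265,120])*5+[480,0],'sole side',(proj(g,[c[0],c[1],.008])-[265,120])*5+[480,0])
# grip top measured
print('grip top est', ray(f,*P(205,283),.146), ray(g,*S(597,98),.146))
# slate from slab fit: reproject
for n,z in((0.016,'slab'),):pass
for cx,cy,yw in((.536,.218,.08),):
  m=optics.masks_of('slate','top')[0]['region']; best=None
  ms=optics.masks_of('slate','side')[0]['region']
  import itertools
  def hull(F,x,y,w):
    pts=[]
    for a in(-.055,.055):
      for b,z in [(-.038,0),(.038,0),(-.038,.016),(.038,.016)]+[(.03*np.sin(t),.008+.03*np.cos(t)) for t in np.linspace(-1.3,1.3,9)]:
        pts.append(proj(F,[x+a*np.cos(w)-b*np.sin(w),y+a*np.sin(w)+b*np.cos(w),z]))
    o=np.zeros((384*4,512*4),np.uint8); cv2.fillConvexPoly(o,(cv2.convexHull(np.array(pts,np.float32))*4).astype(int),1)
    return cv2.resize(o.astype(np.float32),(512,384),interpolation=cv2.INTER_AREA)
  iou=lambda a,b:np.minimum(a,b).sum()/np.maximum(a,b).sum()
  from scipy.optimize import minimize
  for nm,cost in(('top',lambda v:-iou(hull(f,*v),m)),('side',lambda v:-iou(hull(g,*v),ms)),('both',lambda v:-iou(hull(f,*v),m)-iou(hull(g,*v),ms))):
    r=minimize(cost,[cx,cy,yw],method='Nelder-Mead',options=dict(initial_simplex=[[cx,cy,yw],[cx+.01,cy,yw],[cx,cy+.01,yw],[cx,cy,yw+.1]])); print(nm,r.x.round(4),r.fun)
```

```text
AB [-0.05133515 -0.00389518  0.        ] BC [ 0.00890708 -0.07752433  0.        ] cen [ 0.54786183 -0.22911028  0.008     ] yaw 6.554199418651295
side [ 0.561 -0.178  0.008]
side [ 0.511 -0.181  0.008]
side [ 0.522 -0.265  0.008]
griptop pred crop [208.79793501 282.22015295] side [590.76420589  97.24019915] sole side [587.34470917 269.02201486]
grip top est [ 0.54731529 -0.22629329  0.146     ] [ 0.54344744 -0.22919778  0.146     ]
top [0.5351 0.2173 0.0813] -0.8815475106239319
side [0.5281 0.2162 0.0579] -0.9047126770019531
both [0.531  0.2169 0.0814] -1.7753180265426636
```

```bash
python3 -m handwheel '[{"wz":0.17,"claw":100},{"wz":0.169},{"dx":4,"dy":-4},{"dx":4,"dy":-4},{"dx":4,"dy":-4},{"dx":4,"dy":-4},{"dx":4,"dy":-4},{"dx":4,"dy":-4}]' 60; python3 -m handwheel '[{"dx":4,"dy":-4},{"dx":3.2,"dy":-2.8},{},{}]'
```

```text
schema error: expected keys dx, dy, dz, wx, wy, wz, claw
schema error: expected keys dx, dy, dz, wx, wy, wz, claw
```

```bash
python3 -m handwheel '[{"dx":0,"dy":0,"dz":0,"wx":0,"wy":0,"wz":0.17,"claw":100},{"dx":0,"dy":0,"dz":0,"wx":0,"wy":0,"wz":0.169,"claw":100},{"dx":4,"dy":-4,"dz":0,"wx":0,"wy":0,"wz":0,"claw":100},{"dx":4,"dy":-4,"dz":0,"wx":0,"wy":0,"wz":0,"claw":100},{"dx":4,"dy":-4,"dz":0,"wx":0,"wy":0,"wz":0,"claw":100},{"dx":4,"dy":-4,"dz":0,"wx":0,"wy":0,"wz":0,"claw":100},{"dx":4,"dy":-4,"dz":0,"wx":0,"wy":0,"wz":0,"claw":100},{"dx":4,"dy":-4,"dz":0,"wx":0,"wy":0,"wz":0,"claw":100}]' 60; python3 -m handwheel '[{"dx":4,"dy":-4,"dz":0,"wx":0,"wy":0,"wz":0,"claw":100},{"dx":3.2,"dy":-2.8,"dz":0,"wx":0,"wy":0,"wz":0,"claw":100},{"dx":0,"dy":0,"dz":0,"wx":0,"wy":0,"wz":0,"claw":100},{"dx":0,"dy":0,"dz":0,"wx":0,"wy":0,"wz":0,"claw":100}]'
```

```text
clock: 2.5
position: [0.4815, -0.3016, 0.2315]
tool_rot: [3.141, -0.0, 0.1]
force: [1.2, -1.0, -0.2]
grip_width: 0.0854
finger_force: 0.0
clock: 3.0
position: [0.5448, -0.2288, 0.2312]
tool_rot: [3.141, 0.001, 0.099]
force: [-0.4, -0.3, -0.0]
grip_width: 0.0851
finger_force: 0.0
```

```bash
python3 -m handwheel '[{"dx":0,"dy":0,"dz":4,"wx":0,"wy":0,"wz":0,"claw":100},{"dx":0,"dy":0,"dz":4,"wx":0,"wy":0,"wz":0,"claw":100},{"dx":0,"dy":0,"dz":3.7,"wx":0,"wy":0,"wz":0,"claw":100},{"dx":0,"dy":0,"dz":0,"wx":0,"wy":0,"wz":0,"claw":100},{"dx":0,"dy":0,"dz":0,"wx":0,"wy":0,"wz":0,"claw":20},{"dx":0,"dy":0,"dz":0,"wx":0,"wy":0,"wz":0,"claw":10},{"dx":0,"dy":0,"dz":0,"wx":0,"wy":0,"wz":0,"claw":0},{"dx":0,"dy":0,"dz":0,"wx":0,"wy":0,"wz":0,"claw":0}]' 60
python3 - <<'E'
from h import *
f=save('top','t2');g=save('side','s2')
o=np.zeros((500,800,3),np.uint8)
o[:,:400]=cv2.resize(f['frame'][140:240,310:390],(400,500),interpolation=2); o[:,400:]=cv2.resize(g['frame'][90:190,250:330],(400,500),interpolation=2); cv2.imwrite('pics/crop2.png',o)
s=monitor.observe();print(s['clock'],s['position'],s['grip_width'],s['finger_force'],s['force'])
E
```

```text
clock: 4.0
position: [0.5457, -0.2283, 0.1153]
tool_rot: [3.141, -0.001, 0.1]
force: [-1.9, 1.4, 11.5]
grip_width: 0.0231
finger_force: 59.2
4.1 [ 0.54565177 -0.22832603  0.11525883] 0.023411064624511497 59.18408989906311 [-1.79491777  2.49236048  9.08572369]
```

View pics/crop2.png

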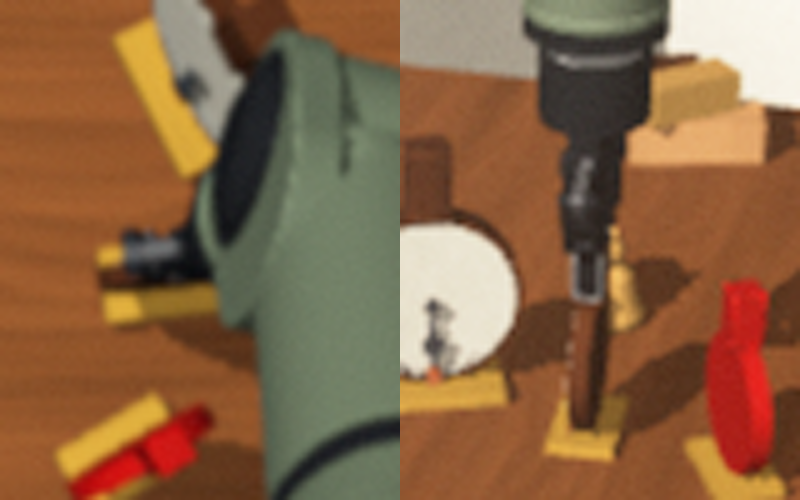

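```bash
python3 -m handwheel '[{"dx":0,"dy":0,"dz":-2,"wx":0,"wy":0,"wz":0,"claw":0},{"dx":0,"dy":0,"dz":-2.5,"wx":0,"wy":0,"wz":0,"claw":0},{"dx":0.4,"dy":-4,"dz":0,"wx":0,"wy":0,"wz":0,"claw":0},{"dx":0.4,"dy":-4,"dz":0,"wx":0,"wy":0,"wz":0,"claw":0},{"dx":0.4,"dy":-4,"dz":0,"wx":0,"wy":0,"wz":0,"claw":0},{"dx":0.4,"dy":-4,"dz":0,"wx":0,"wy":0,"wz":0,"claw":0},{"dx":0.4,"dy":-4,"dz":0,"wx":0,"wy":0,"wz":0,"claw":0},{"dx":0.3,"dy":-3,"dz":0,"wx":0,"wy":0,"wz":0,"claw":0}]'; python3 -m handwheel '[{"dx":0,"dy":0,"dz":1,"wx":0,"wy":0,"wz":0,"claw":0},{"dx":0,"dy":0,"dz":1,"wx":0,"wy":0,"wz":0,"claw":0},{"dx":0,"dy":0,"dz":0.4,"wx":0,"wy":0,"wz":0,"claw":0},{"dx":0,"dy":0,"dz":0,"wx":0,"wy":0,"wz":0,"claw":0}]'
```

```text
clock: 5.1
position: [0.545, 0.0048, 0.1595]
tool_rot: [-3.141, -0.0, 0.101]
force: [-0.0, -0.7, -3.0]
grip_width: 0.0231
finger_force: 59.8
clock: 5.6
position: [0.5451, 0.0022, 0.1349]
tool_rot: [3.141, 0.001, 0.099]
force: [-0.2, -0.3, -3.2]
grip_width: 0.0231
finger_force: 59.9
```

```bash
Z='"dx":0,"dy":0'; python3 -m handwheel '[{"dx":0,"dy":0,"dz":0.3,"wx":0,"wy":0,"wz":0,"claw":0},{"dx":0,"dy":0,"dz":0.1,"wx":0,"wy":0,"wz":0,"claw":0},{"dx":0,"dy":0,"dz":0.1,"wx":0,"wy":0,"wz":0,"claw":0},{"dx":0,"dy":0,"dz":0,"wx":0,"wy":0,"wz":0,"claw":0}]'
```

```text
clock: 6.1
position: [0.5453, 0.0029, 0.1303]
tool_rot: [-3.142, -0.0, 0.1]
force: [0.6, -0.5, -4.0]
grip_width: 0.0233
finger_force: 60.0
```

```bash
python3 -m handwheel '[{"dx":0,"dy":0,"dz":0.1,"wx":0,"wy":0,"wz":0,"claw":0},{"dx":0,"dy":0,"dz":0,"wx":0,"wy":0,"wz":0,"claw":0}]'; python3 -m handwheel '[{"dx":0,"dy":0,"dz":0.05,"wx":0,"wy":0,"wz":0,"claw":0},{"dx":0,"dy":0,"dz":0,"wx":0,"wy":0,"wz":0,"claw":0}]'
```

```text
clock: 6.35
position: [0.5453, 0.003, 0.1293]
tool_rot: [-3.142, -0.0, 0.1]
force: [0.4, -0.4, -2.3]
grip_width: 0.0232
finger_force: 60.0
clock: 6.6
position: [0.5455, 0.003, 0.1293]
tool_rot: [-3.141, -0.001, 0.1]
force: [-2.4, 1.7, 6.5]
grip_width: 0.023
finger_force: 61.4
```

```bash
python3 -m handwheel '[{"dx":0,"dy":0,"dz":0,"wx":0,"wy":0,"wz":0,"claw":0},{"dx":0,"dy":0,"dz":0,"wx":0,"wy":0,"wz":0,"claw":0},{"dx":0,"dy":0,"dz":0,"wx":0,"wy":0,"wz":0,"claw":0},{"dx":0,"dy":0,"dz":0,"wx":0,"wy":0,"wz":0,"claw":0},{"dx":0,"dy":0,"dz":0,"wx":0,"wy":0,"wz":0,"claw":0},{"dx":0,"dy":0,"dz":0,"wx":0,"wy":0,"wz":0,"claw":0},{"dx":0,"dy":0,"dz":0,"wx":0,"wy":0,"wz":0,"claw":0},{"dx":0,"dy":0,"dz":0,"wx":0,"wy":0,"wz":0,"claw":0}]'
python3 - <<'E'
from h import *
f=save('top','t3');g=save('side','s3')
o=np.zeros((500,800,3),np.uint8)
o[:,:400]=cv2.resize(f['frame'][150:250,230:310],(400,500),interpolation=2); o[:,400:]=cv2.resize(g['frame'][130:230,230:310],(400,500),interpolation=2); cv2.imwrite('pics/crop3.png',o)
print(monitor.observe()['qpos'], monitor.observe()['force'])
E
python3 -m handwheel '[{"dx":0,"dy":0,"dz":0,"wx":0,"wy":0,"wz":0,"claw":0},{"dx":0,"dy":0,"dz":0,"wx":0,"wy":0,"wz":0,"claw":0},{"dx":0,"dy":0,"dz":0,"wx":0,"wy":0,"wz":0,"claw":0},{"dx":0,"dy":0,"dz":0,"wx":0,"wy":0,"wz":0,"claw":0}]'
```

```text
clock: 7.6
position: [0.5455, 0.003, 0.1293]
tool_rot: [-3.142, -0.001, 0.1]
force: [-2.0, 0.1, 6.5]
grip_width: 0.0232
finger_force: 61.4
[-0.06655849  0.53161264 -0.06474605  1.89968014  0.05017366  0.71126629
 -1.63136152] [-2.91066603  0.12634239  6.68371549]
clock: 8.2
position: [0.5455, 0.0031, 0.1293]
tool_rot: [-3.141, -0.001, 0.1]
force: [-2.5, 1.1, 6.4]
grip_width: 0.0232
finger_force: 61.4
```

View pics/crop3.png

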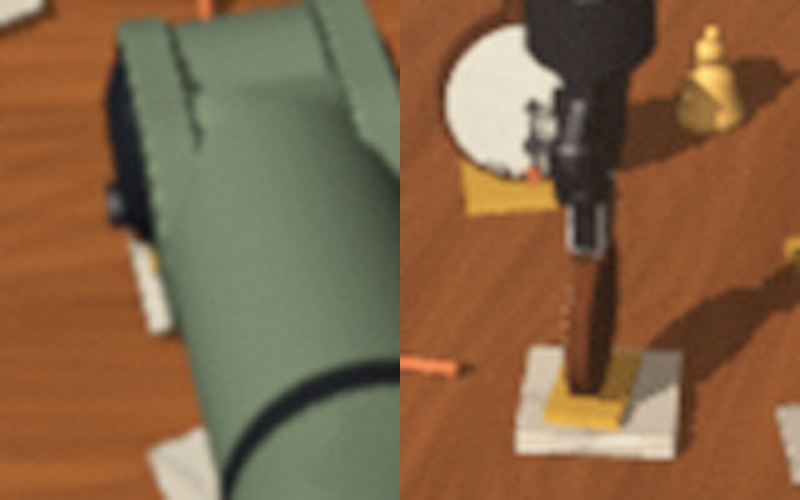

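```bash
python3 -m handwheel '[{"dx":0,"dy":0,"dz":-3,"wx":0,"wy":0,"wz":0,"claw":0},{"dx":0,"dy":0,"dz":-4,"wx":0,"wy":0,"wz":-0.16,"claw":0},{"dx":0,"dy":0,"dz":-4,"wx":0,"wy":0,"wz":-0.16,"claw":0},{"dx":0,"dy":0,"dz":-4,"wx":0,"wy":0,"wz":-0.16,"claw":0},{"dx":0,"dy":0,"dz":-4,"wx":0,"wy":0,"wz":-0.16,"claw":0},{"dx":0,"dy":0,"dz":-4,"wx":0,"wy":0,"wz":-0.16,"claw":0},{"dx":0,"dy":0,"dz":-4,"wx":0,"wy":0,"wz":-0.16,"claw":0},{"dx":0,"dy":0,"dz":-4,"wx":0,"wy":0,"wz":-0.16,"claw":0}]'; python3 -m handwheel '[{"dx":0,"dy":0,"dz":-3,"wx":0,"wy":0,"wz":-0.16,"claw":0},{"dx":0,"dy":0,"dz":-1,"wx":0,"wy":0,"wz":-0.16,"claw":0},{"dx":4,"dy":-1.5,"dz":0,"wx":0,"wy":0,"wz":-0.06,"claw":0},{"dx":5,"dy":-1.5,"dz":0,"wx":0,"wy":0,"wz":0,"claw":0},{"dx":5,"dy":-1.5,"dz":0,"wx":0,"wy":0,"wz":0,"claw":0},{"dx":5,"dy":-1.5,"dz":0,"wx":0,"wy":0,"wz":0,"claw":0},{"dx":5,"dy":-1.5,"dz":0,"wx":0,"wy":0,"wz":0,"claw":0},{"dx":5,"dy":-1.5,"dz":0,"wx":0,"wy":0,"wz":0,"claw":0}]';python3 -m handwheel '[{"dx":5,"dy":-1.5,"dz":0,"wx":0,"wy":0,"wz":0,"claw":0},{"dx":5,"dy":-1.5,"dz":0,"wx":0,"wy":0,"wz":0,"claw":0},{"dx":5,"dy":-1.5,"dz":0,"wx":0,"wy":0,"wz":0,"claw":0},{"dx":4,"dy":-1.5,"dz":0,"wx":0,"wy":0,"wz":0,"claw":0},{"dx":0,"dy":0,"dz":0,"wx":0,"wy":0,"wz":0,"claw":0},{"dx":0,"dy":0,"dz":0,"wx":0,"wy":0,"wz":0,"claw":0},{"dx":0,"dy":0,"dz":0,"wx":0,"wy":0,"wz":0,"claw":0},{"dx":0,"dy":0,"dz":0,"wx":0,"wy":0,"wz":0,"claw":0}]'
python3 - <<'E'
from h import *
g=optics.grab_frame('side');s=monitor.observe();p=s['position'];R=s['tool_rot'];print(s['clock'],p,R,s['force'])
y=R[2];d=np.array([np.cos(y),np.sin(y),0]);e=np.array([-np.sin(y),np.cos(y),0])
c=p+[0,0,-.115+.058]+d*.0085
# rectify dial plane: 5 px/mm... out 600x600 covers +-60mm; right = gauge +y? viewed from +x: +y to the right
src=np.array([proj(g,c+e*a+np.array([0,0,b])) for a,b in((-.06,.06),(.06,.06),(.06,-.06),(-.06,-.06))],np.float32)
print(src.round(0).tolist())
H=cv2.getPerspectiveTransform(src,np.array([[0,0],[600,0],[600,600],[0,600]],np.float32))
cv2.imwrite('pics/rect.png',cv2.warpPerspective(g['frame'],H,(600,600),flags=2)); cv2.imwrite('pics/s4.png',g['frame'])
E
```

```text
clock: 9.2
position: [0.545, 0.0028, 0.4401]
tool_rot: [-3.142, 0.0, 1.225]
force: [-0.3, -0.8, -3.8]
grip_width: 0.0234
finger_force: 60.0
clock: 10.2
position: [0.4486, 0.2923, 0.4788]
tool_rot: [3.141, 0.0, 1.599]
force: [0.5, 0.2, -4.2]
grip_width: 0.023
finger_force: 60.0
clock: 11.2
position: [0.3843, 0.4786, 0.479]
tool_rot: [3.141, 0.0, 1.599]
force: [-0.5, 0.3, -3.8]
grip_width: 0.0233
finger_force: 60.1
11.25 [0.38425499 0.4787095  0.47902383] [ 3.14120398e+00 -9.29166472e-05  1.59873830e+00] [-0.82904568  0.20553836 -2.44759691]
[[237.0, 153.0], [309.0, 162.0], [306.0, 222.0], [240.0, 212.0]]
```

View pics/rect.png

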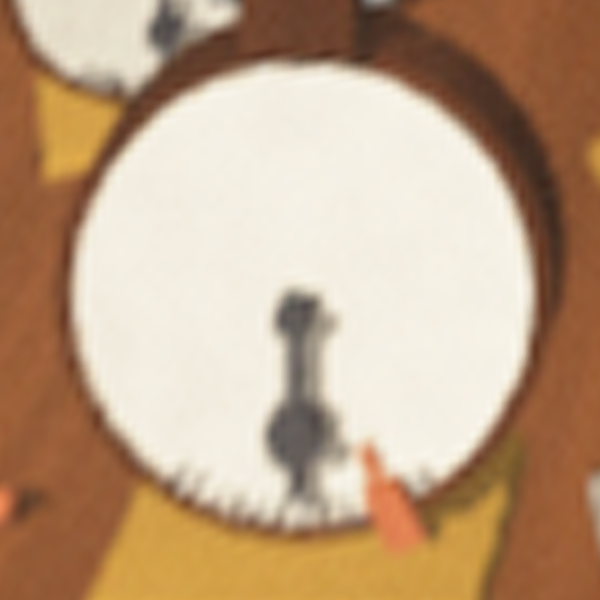

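```bash
python3 -m handwheel '[{"dx":0,"dy":0,"dz":0,"wx":0,"wy":0,"wz":-0.13,"claw":0},{"dx":0,"dy":0,"dz":0,"wx":0,"wy":0,"wz":-0.13,"claw":0},{"dx":0,"dy":0,"dz":0,"wx":0,"wy":0.14,"wz":0,"claw":0},{"dx":0,"dy":0,"dz":0,"wx":0,"wy":0.14,"wz":0,"claw":0},{"dx":0,"dy":0,"dz":0,"wx":0,"wy":0.14,"wz":0,"claw":0},{"dx":0,"dy":0,"dz":0,"wx":0,"wy":0.14,"wz":0,"claw":0},{"dx":3,"dy":0,"dz":0,"wx":0,"wy":0,"wz":0,"claw":0},{"dx":3,"dy":0,"dz":0,"wx":0,"wy":0,"wz":0,"claw":0}]';python3 -m handwheel '[{"dx":3,"dy":0,"dz":0,"wx":0,"wy":0,"wz":0,"claw":0},{"dx":3,"dy":0,"dz":0,"wx":0,"wy":0,"wz":0,"claw":0},{"dx":0,"dy":0,"dz":0,"wx":0,"wy":0,"wz":0,"claw":0},{"dx":0,"dy":0,"dz":0,"wx":0,"wy":0,"wz":0,"claw":0},{"dx":0,"dy":0,"dz":0,"wx":0,"wy":0,"wz":0,"claw":0},{"dx":0,"dy":0,"dz":0,"wx":0,"wy":0,"wz":0,"claw":0}]'
python3 - <<'E'
from h import *
from scipy.spatial.transform import Rotation as Ro
g=optics.grab_frame('side');s=monitor.observe();p=s['position'];print(s['clock'])
T=Ro.from_euler('xyz',s['tool_rot']).as_matrix()
X,Y,Z=T[:,0],-T[:,1],-T[:,2]
c=p-Z*.057+X*.0085
K,R,t=cal(g);v=-R.T@t-c;print('off-normal comps',(v@Y/(v@X)).round(3),(v@Z/(v@X)).round(3),np.linalg.norm(v))
src=np.array([proj(g,c+Y*a+Z*b) for a,b in((-.06,.06),(.06,.06),(.06,-.06),(-.06,-.06))],np.float32)
H=cv2.getPerspectiveTransform(src,np.array([[0,0],[600,0],[600,600],[0,600]],np.float32))
w=cv2.warpPerspective(g['frame'],H,(600,600),flags=2)
cv2.imwrite('pics/rect2.png',w)
h=cv2.cvtColor(w,cv2.COLOR_BGR2HSV)
m=((h[...,1]<60)&(h[...,2]>150)).astype(np.uint8)
cs=max(cv2.findContours(m,0,2)[0],key=cv2.contourArea);e=cv2.fitEllipse(cv2.convexHull(cs));print('dial',e)
B,G,Rr=[w[...,i].astype(int) for i in range(3)]
o=(Rr-B>90)&(Rr-G>60)&(Rr>190)
yy,xx=np.nonzero(o);k=(yy>380)&(abs(xx-300)<200);yy,xx=yy[k],xx[k]
print('marker',xx.mean(),yy.mean(),len(xx))
u=np.linalg.svd(np.c_[xx-xx.mean(),yy-yy.mean()],full_matrices=False)[2][0];print('axis ang',np.arctan(u[0]/u[1]))
for C in((300,300),e[0]): print('ang',np.arctan2(xx.mean()-C[0],yy.mean()-C[1]))
E
```

```text
clock: 12.25
position: [0.3706, 0.5271, 0.511]
tool_rot: [3.141, -0.559, 1.856]
force: [-0.3, 0.3, -4.1]
grip_width: 0.023
finger_force: 60.5
clock: 13.0
position: [0.3553, 0.5762, 0.5424]
tool_rot: [3.142, -0.56, 1.859]
force: [-0.3, -0.7, -3.5]
grip_width: 0.0235
finger_force: 60.5
13.05
off-normal comps 0.004 0.031 0.5855077485019673
dial ((302.0220642089844, 296.7490539550781), (461.8922424316406, 462.9322509765625), 103.22482299804688)
marker 394.00742240215925 507.7324561403509 2964
axis ang 0.43511488996255276
ang 0.42496488929487297
ang 0.4111371704338301
```

View pics/rect2.png

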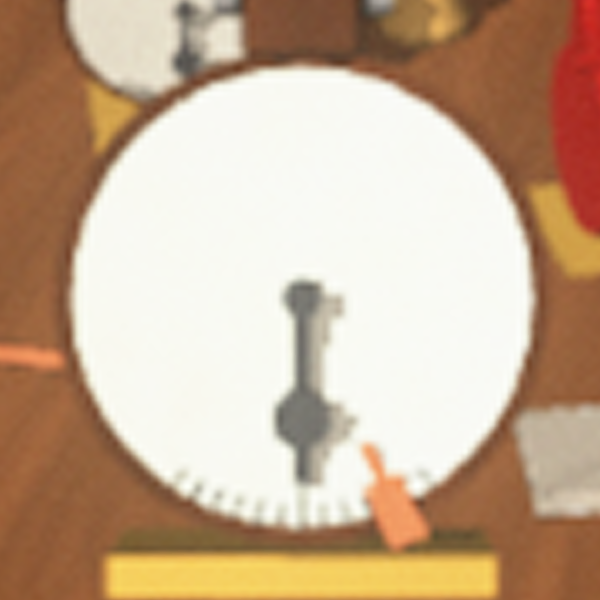

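```bash
python3 -m handwheel '[{"dx":-4,"dy":0,"dz":0,"wx":0,"wy":-0.14,"wz":0,"claw":0},{"dx":-4,"dy":0,"dz":0,"wx":0,"wy":-0.14,"wz":0,"claw":0},{"dx":-4,"dy":0,"dz":0,"wx":0,"wy":-0.14,"wz":0,"claw":0},{"dx":-4,"dy":0,"dz":0,"wx":0,"wy":-0.14,"wz":0,"claw":0},{"dx":-4,"dy":0,"dz":0,"wx":0,"wy":0,"wz":0.16,"claw":0},{"dx":-4,"dy":0,"dz":0,"wx":0,"wy":0,"wz":0.16,"claw":0},{"dx":0,"dy":4,"dz":0,"wx":0,"wy":0,"wz":0.16,"claw":0},{"dx":0,"dy":4,"dz":0,"wx":0,"wy":0,"wz":0.16,"claw":0}]';python3 -m handwheel '[{"dx":0,"dy":4,"dz":2,"wx":0,"wy":0,"wz":0.16,"claw":0},{"dx":0,"dy":4,"dz":2,"wx":0,"wy":0,"wz":0.16,"claw":0},{"dx":0,"dy":0,"dz":3,"wx":0,"wy":0,"wz":0.16,"claw":0},{"dx":0,"dy":0,"dz":3,"wx":0,"wy":0,"wz":0.16,"claw":0},{"dx":0,"dy":0,"dz":3,"wx":0,"wy":0,"wz":0.16,"claw":0},{"dx":0,"dy":0,"dz":3,"wx":0,"wy":0,"wz":0.16,"claw":0},{"dx":0,"dy":0,"dz":0,"wx":0,"wy":0,"wz":0.16,"claw":0},{"dx":0,"dy":0,"dz":0,"wx":0,"wy":0,"wz":0.02,"claw":0}]'
```

```text
clock: 14.05
position: [0.494, 0.3471, 0.4889]
tool_rot: [3.141, -0.001, 1.214]
force: [-0.4, 0.1, -2.8]
grip_width: 0.0231
finger_force: 60.6
clock: 15.05
position: [0.5654, 0.3143, 0.3283]
tool_rot: [-3.141, 0.0, 0.08]
force: [-0.5, 0.1, -3.3]
grip_width: 0.0232
finger_force: 60.7
```

```bash
python3 -m handwheel '[{"dx":-1.3,"dy":3.1,"dz":2,"wx":0,"wy":0,"wz":0,"claw":0},{"dx":-1.3,"dy":3.1,"dz":3,"wx":0,"wy":0,"wz":0,"claw":0},{"dx":-1.4,"dy":3.2,"dz":3,"wx":0,"wy":0,"wz":0,"claw":0},{"dx":0,"dy":0,"dz":3,"wx":0,"wy":0,"wz":0,"claw":0},{"dx":0,"dy":0,"dz":3,"wx":0,"wy":0,"wz":0,"claw":0},{"dx":0,"dy":0,"dz":2.2,"wx":0,"wy":0,"wz":0,"claw":0},{"dx":0,"dy":0,"dz":0,"wx":0,"wy":0,"wz":0,"claw":0},{"dx":0,"dy":0,"dz":0,"wx":0,"wy":0,"wz":0,"claw":0}]'
python3 - <<'E'
from h import *
f=save('top','t5');g=save('side','s5')
o=np.zeros((500,800,3),np.uint8)
o[:,:400]=cv2.resize(f['frame'][150:250,170:250],(400,500),interpolation=2); o[:,400:]=cv2.resize(g['frame'][180:280,210:290],(400,500),interpolation=2); cv2.imwrite('pics/crop5.png',o)
E
```

```text
clock: 16.05
position: [0.5336, 0.2177, 0.1675]
tool_rot: [-3.141, -0.001, 0.081]
force: [-0.2, 0.0, -3.8]
grip_width: 0.0229
finger_force: 60.8
```

View pics/crop5.png

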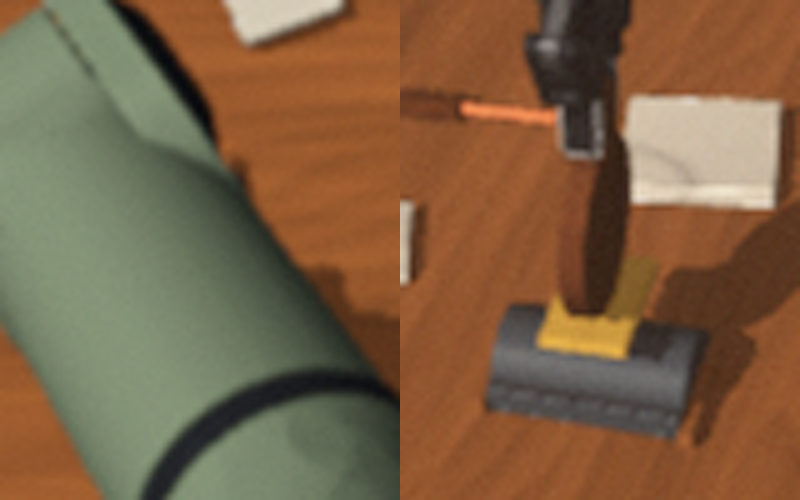

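```bash
python3 -m handwheel '[{"dx":0,"dy":0,"dz":0.7,"wx":0,"wy":0,"wz":0,"claw":0},{"dx":0,"dy":0,"dz":0.4,"wx":0,"wy":0,"wz":0,"claw":0},{"dx":0,"dy":0,"dz":0.2,"wx":0,"wy":0,"wz":0,"claw":0},{"dx":0,"dy":0,"dz":0,"wx":0,"wy":0,"wz":0,"claw":0}]'; python3 -m handwheel '[{"dx":0,"dy":0,"dz":0.1,"wx":0,"wy":0,"wz":0,"claw":0},{"dx":0,"dy":0,"dz":0,"wx":0,"wy":0,"wz":0,"claw":0}]'
```

```text
clock: 16.65
position: [0.533, 0.2174, 0.1535]
tool_rot: [3.142, 0.0, 0.08]
force: [-1.0, -0.2, 0.5]
grip_width: 0.0233
finger_force: 61.5
clock: 16.9
position: [0.5333, 0.2175, 0.1533]
tool_rot: [-3.141, -0.001, 0.08]
force: [-4.3, -2.1, 15.5]
grip_width: 0.0235
finger_force: 63.6
```

```bash
python3 -m handwheel '[{"dx":0,"dy":0,"dz":-0.03,"wx":0,"wy":0,"wz":0,"claw":0},{"dx":0,"dy":0,"dz":0,"wx":0,"wy":0,"wz":0,"claw":0},{"dx":0,"dy":0,"dz":0,"wx":0,"wy":0,"wz":0,"claw":0},{"dx":0,"dy":0,"dz":0,"wx":0,"wy":0,"wz":0,"claw":0},{"dx":0,"dy":0,"dz":0,"wx":0,"wy":0,"wz":0,"claw":0}]'; python3 -m handwheel '[{"dx":0,"dy":-0.39,"dz":0.005,"wx":-0.034,"wy":0,"wz":0,"claw":0},{"dx":0,"dy":-0.39,"dz":0,"wx":-0.034,"wy":0,"wz":0,"claw":0},{"dx":0,"dy":0,"dz":0,"wx":0,"wy":0,"wz":0,"claw":0}]'
```

```text
clock: 17.52
position: [0.5332, 0.2175, 0.1534]
tool_rot: [-3.141, -0.001, 0.08]
force: [-3.4, -1.8, 10.4]
grip_width: 0.0233
finger_force: 62.8
clock: 17.9
position: [0.5325, 0.2255, 0.1532]
tool_rot: [3.072, -0.001, 0.081]
force: [-3.0, -2.3, 12.8]
grip_width: 0.0232
finger_force: 63.2
```

```bash
python3 -m handwheel '[{"dx":0,"dy":-0.39,"dz":-0.01,"wx":-0.034,"wy":0,"wz":0,"claw":0},{"dx":0,"dy":-0.39,"dz":-0.01,"wx":-0.034,"wy":0,"wz":0,"claw":0},{"dx":0,"dy":0,"dz":0,"wx":0,"wy":0,"wz":0,"claw":0}]'; python3 -m handwheel '[{"dx":0,"dy":-0.39,"dz":-0.015,"wx":-0.034,"wy":0,"wz":0,"claw":0},{"dx":0,"dy":-0.39,"dz":-0.015,"wx":-0.034,"wy":0,"wz":0,"claw":0},{"dx":0,"dy":0,"dz":0,"wx":0,"wy":0,"wz":0,"claw":0}]'
```

```text
clock: 18.27
position: [0.5318, 0.234, 0.1525]
tool_rot: [3.005, -0.001, 0.081]
force: [-2.3, 1.0, 8.8]
grip_width: 0.0233
finger_force: 62.6
clock: 18.65
position: [0.5314, 0.2419, 0.1515]
tool_rot: [2.937, -0.001, 0.081]
force: [-0.9, 1.0, 7.4]
grip_width: 0.0228
finger_force: 62.5
```

```bash
python3 -m handwheel '[{"dx":0,"dy":-0.39,"dz":-0.02,"wx":-0.034,"wy":0,"wz":0,"claw":0},{"dx":0,"dy":-0.39,"dz":-0.02,"wx":-0.034,"wy":0,"wz":0,"claw":0},{"dx":0,"dy":0,"dz":0,"wx":0,"wy":0,"wz":0,"claw":0}]'; python3 -m handwheel '[{"dx":0,"dy":-0.39,"dz":-0.025,"wx":-0.034,"wy":0,"wz":0,"claw":0},{"dx":0,"dy":-0.39,"dz":-0.025,"wx":-0.034,"wy":0,"wz":0,"claw":0},{"dx":0,"dy":0,"dz":0,"wx":0,"wy":0,"wz":0,"claw":0}]'
```

```text
clock: 19.02
position: [0.5308, 0.2495, 0.1501]
tool_rot: [2.868, -0.001, 0.082]
force: [0.7, 1.9, 9.5]
grip_width: 0.0234
finger_force: 62.7
clock: 19.4
position: [0.5301, 0.2571, 0.1483]
tool_rot: [2.8, -0.001, 0.082]
force: [-0.7, 2.6, 10.9]
grip_width: 0.0228
finger_force: 63.0
```

```bash
python3 -m handwheel '[{"dx":0,"dy":-0.39,"dz":-0.035,"wx":-0.034,"wy":0,"wz":0,"claw":0},{"dx":0,"dy":-0.39,"dz":-0.035,"wx":-0.034,"wy":0,"wz":0,"claw":0},{"dx":0,"dy":0,"dz":0,"wx":0,"wy":0,"wz":0,"claw":0}]'; python3 -m handwheel '[{"dx":0,"dy":0,"dz":0,"wx":0,"wy":0,"wz":0,"claw":0},{"dx":0,"dy":0,"dz":0,"wx":0,"wy":0,"wz":0,"claw":0},{"dx":0,"dy":0,"dz":0,"wx":0,"wy":0,"wz":0,"claw":0},{"dx":0,"dy":0,"dz":0,"wx":0,"wy":0,"wz":0,"claw":0},{"dx":0,"dy":0,"dz":0,"wx":0,"wy":0,"wz":0,"claw":0},{"dx":0,"dy":0,"dz":0,"wx":0,"wy":0,"wz":0,"claw":0},{"dx":0,"dy":0,"dz":0,"wx":0,"wy":0,"wz":0,"claw":0},{"dx":0,"dy":0,"dz":0,"wx":0,"wy":0,"wz":0,"claw":0}]'
python3 - <<'E'
from h import *
f=save('top','t6');g=save('side','s6')
o=np.zeros((500,800,3),np.uint8)
o[:,:400]=cv2.resize(f['frame'][150:250,170:250],(400,500),interpolation=2); o[:,400:]=cv2.resize(g['frame'][180:280,210:290],(400,500),interpolation=2); cv2.imwrite('pics/crop6.png',o)
E
```

```text
clock: 19.77
position: [0.5295, 0.2647, 0.1462]
tool_rot: [2.731, -0.001, 0.082]
force: [-0.6, 3.1, 11.5]
grip_width: 0.0231
finger_force: 63.0
clock: 20.78
position: [0.5296, 0.2644, 0.1463]
tool_rot: [2.733, -0.001, 0.081]
force: [-0.7, 3.7, 8.3]
grip_width: 0.0234
finger_force: 62.7
```

View pics/crop6.png

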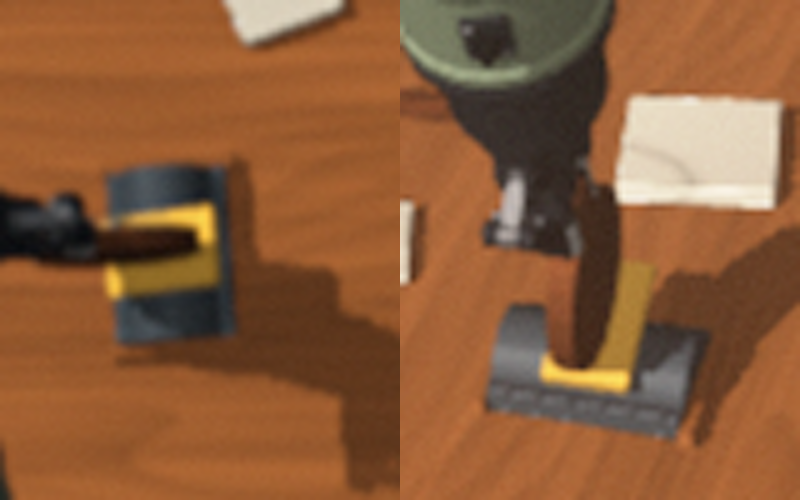

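```bash
python3 -c "
from h import *
print(job_done())"
```

```text
the job is handed in; nothing more can be done
None
```

I checked the gauge on the marble plate, then set it on the slate ridge and leaned it to the copper marker, which I read at about 0.41 rad. I handed the job in still gripping it, with the sole pressing the ridge at roughly 11 N. The dial could not be seen in those two places, so there the needle angle comes from the measured tool tilt; no verdict came back.

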